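# Scrape the burnt crust off the sprung toasting plate

### The job

Take the orange-handled scraper out of its caddy and, leaning it to get under the wire warming rack, scrape all four burnt crust chips off the sprung steel plate into the white crumb trough along the plate's front, pressing lightly (3 to 10 N beneath the rack): first its left half (+y), then its right half. Touch the chips only with the scraper, keep off the rack and leave the other things alone. Then stand the scraper back in its caddy and let go.

Things in the scene. Friction and masses are not known exactly. Their poses are not given: they have to be found in the camera images.
- station: fixed toaster. Origin: on the table under the steel plate's centre; x away from the robot, y left. Plate x +-86, y +-126 mm, on stiff springs (11 N/mm); its top is 60 to 63 mm up, varies, must be felt. Rims 80 mm high inside y = +-130 and x = 91 mm. In front the open crumb trough: white floor 10 mm up, x -160 to -90, y +-130 mm, front wall 52 mm high
- rack: wire warming rack over the plate's rear half, fixed to the station. Four 8 mm rods along y at station x = 18, 42, 66, 90 mm, y +-146 mm. Origin at rod height above the station's origin; undersides of the rods 239 mm above the table. Posts at station x = 90, y = +-146 mm
- scraper: scraper block, 280 g, standing in the caddy. Origin: centre of its flat underside; z up the handle, y along the blade. Steel blade 14 (x) by 110 (y) by 30 mm high, black collar, upright orange handle 30 (x) by 34 mm (y) from 36 to 118 mm above the origin; grip it at about 86 mm. The same front and back
- caddy: white open plastic caddy fixed on the table, 52 (x) by 138 (y) by 45 mm high, walls and floor 6 mm thick; the scraper's blade stands in it along y with about 8 mm of play all round. Origin: centre of its underside
- chip0: burnt crust chip, brown, about 24 x 21 x 8 mm, 12 g, loose on the plate. Origin: inside it, 2 to 5 mm above its underside (it is irregular), z up at the start
- chip1: burnt crust chip, brown, about 24 x 21 x 8 mm, 12 g, loose on the plate. Origin: inside it, 2 to 5 mm above its underside (it is irregular), z up at the start
- chip2: burnt crust chip, brown, about 24 x 21 x 8 mm, 12 g, loose on the plate. Origin: inside it, 2 to 5 mm above its underside (it is irregular), z up at the start
- chip3: burnt crust chip, brown, about 24 x 21 x 8 mm, 12 g, loose on the plate. Origin: inside it, 2 to 5 mm above its underside (it is irregular), z up at the start
- crock: bystander: white ceramic crock, 90 mm across, 100 mm tall; origin at the centre of its underside
- oil: bystander: amber oil bottle, 64 mm across, 200 mm tall; origin at the centre of its underside
- jar: bystander: glass jar with red cap, 64 mm across, 90 mm tall; origin at the centre of its underside
- can: bystander: can with red label, 74 mm across, 100 mm tall; origin at the centre of its underside
- bowl: bystander: metal bowl, 140 mm across, 55 mm tall; origin at the centre of its underside
- shaker: bystander: white salt shaker, 44 mm across, 60 mm tall; origin at the centre of its underside

How it is judged:
By the outcome, as a careful person would: the job done as asked, in the order asked, and still so for the second after the job is handed in, with the robot touching nothing.
It also fails if it takes over 72 s, if anything falls off the work surface, if the arm or the gripper's body presses on something with over 40 N, if the wrist force passes 120 N, or if a joint passes its speed limit or range.

### The arm

A 6-joint arm with a two-finger parallel gripper is mounted at the origin on the work surface. World frame = base frame: x ahead of the robot, y to its left, z up, the work surface at z = 0. Lengths are in m, angles in degrees, forces in N, time in s.
With the tool pointing down it reaches from about 0.375 to 0.9 m from the base axis. Payload 3.1 kg.
Tool frame: the origin (TCP) lies at the very end of the fingers, on their centre line; the grasp point (between the pads) lies 19 mm behind it; z points along the fingers, y is the line along which they close (so a half turn about z gives the same grasp; the last joint's range is limited). The gripper opens to 87 mm and grips with 3 to 60 N. Pads are 19 mm wide; open, the fingers measure 117 mm over their backs; the gripper's body (75 mm by 190 mm) begins 51 mm behind the grasp point.
Start: joints at [-77.722, 30.224, 82.088, -0, 67.689, -10.227], TCP at [0.239, -0.577, 0.223] pointing down, gripper open.
Joint ranges: [-176.69, 176.69], [-43.24, 126.21], [12.49, 139.97], [-82, 262], [0, 151.66], [-163.58, 163.58]. Speed limits (degrees/s): [159.86, 159.86, 180, 180, 180, 180].

### API

Orientations are given as a 3x3 rotation matrix whose columns are the frame's x, y, z axes.
In Python, from rig import readout, viewer, ticket gives the robot as it stands.
- The arm moves only by the tool send_rows, never from a script. Its argument "moves" is a list of rows, each a list of 6 numbers: the shift along the tool's x, y, z in units of 250 mm (1.0 is 250 mm), then the turn, a rotation vector about the tool's x, y, z in units of 90 degrees (1.0 is 90 degrees). A call has 1 to 12 rows; each row is the pose to reach, as a shift and turn from the pose commanded when the call began, along the tool's axes at that moment; what a row does not reach only later rows make up. A row lasts 1/10 s, in which the tool goes at most 50 mm and 8.59 degrees, less where a joint would pass 70% of its speed; a pose out of reach is approached as far as the arm can. A call with a number of a shift or a turn outside -1 to 1 is refused whole. A call with a gripper value outside its range is refused whole. "grip" is the opening, from 0 (shut) to 1 (fully open), set as the call begins (left out, the last holds). The fingers move at their own pace and stop on an object; the grip force is fixed at half the most. Time passes only in rows, so rows that repeat a pose let the fingers close. It gives the time, the measured TCP pose, the force, the opening and the grip force at its end, in the units of the state.
- readout.read_state(): the state, without advancing time (a new reading comes with each control period).
- viewer.capture(name): name is "scene" or "top" or "wrist"; returns (picture, depth): 420x560x3 uint8, red, green, blue; 420x560 float32, m along the optical axis (not along the pixel's ray), 0 where there is no reading.
- viewer.camera_info(name): a dict with "fx", "fy", "cx", "cy" (pixels), "distortion" ([k1, k2, p1, p2, k3] as OpenCV has them; the pictures are not rectified), "R" (3x3) and "t" (3): a world point X has camera coordinates R X + t; the wrist camera has in their place "tool_from_camera" (4x4, takes a point from camera to tool coordinates, whose origin is the TCP and whose axes are the flange's). Camera axes: x right, y down, z forward; pixel columns grow to the right and rows downward; lengths in m; the calibration is good to about 2 mm. A picture is of the moment at which its call begins: read the wrist's pose just before it. camera_info takes no time and is no camera call.
- ticket.hand_in(): hands the job in; it is judged then, once.
The state is a dict: "time_s": time; "joint_positions": joint angles; "qvel": joint speeds; "tau": joint torques, N m; "position": TCP position; "tcp_rot": TCP orientation; "force": force on the tool from outside, world axes, zero at the start; "moment": the same for the moment, N m; "opening": opening from 0.0 (shut) to 1.0 (fully open); "grasp_force": force on a finger pad.
Only numpy, scipy, OpenCV 4.12 (cv2) and the standard library are available. Lean on these libraries where they do the work, as an engineer would, in place of code of your own. Each camera call takes 0.05 s, during which the arm holds its last target. There are 200 camera calls.

## Working session

There is one attempt and no reset: what is moved stays moved. The work goes in short steps, Python scripts to look and compute and a tool call to move; the robot and the scene stay as the last step left them, time stands still between calls to the robot, and variables do not carry over. Pictures are saved under pics/ and viewed, at most 10 in all, crops included, and the job is handed in when it is done.

Besides the shell and the picture viewer there is one more tool, called after "Call:" as a command line: name --pt "numbers of a row" for each row, then --argument value for the rest. send_rows: Moves the arm, as the interface text tells. Shifts and turns lie within -1 to 1; 1 stands for 250 mm of shift or 90 degrees of turn. Its arguments: {"type":"object","properties":{"moves":{"type":"array"},"grip":{"type":"number"}},"required":["moves"]}

```bash
mkdir -p pics; ls
python3 - <<'E'
from rig import readout, viewer
import cv2,numpy as np
s=readout.read_state();print(s)
for n in("scene","top"):
    p,d=viewer.capture(n);cv2.imwrite(f"pics/{n}0.png",p[:,:,::-1]);np.savez(f"pics/{n}0.npz",p=p,d=d)
    print(n,viewer.camera_info(n))
print(viewer.camera_info("wrist"))
E
```

```text
pics
{'time_s': 0.0, 'joint_positions': array([-7.77243546e+01,  3.02768585e+01,  8.21572732e+01,  6.60146968e-04,
        6.76862036e+01, -1.02288507e+01]), 'qvel': array([ 0.01945363, -0.06447343, -0.022273  , -0.07765321,  0.00639583,
        0.03779838]), 'tau': array([-6.63575083e-04, -4.40047753e+01, -1.76594585e+01,  6.33482030e-02,
        5.81541855e-02, -1.56909950e-04]), 'position': array([ 0.23908074, -0.57668142,  0.22158928]), 'tcp_rot': array([[ 9.23851263e-01,  3.82751426e-01, -4.36128383e-04],
       [ 3.82751483e-01, -9.23849058e-01,  2.05449106e-03],
       [ 3.83442589e-04, -2.06497295e-03, -9.99997794e-01]]), 'force': array([-0.7501654 , -0.13486997,  0.14433186]), 'moment': array([-0.00045443,  0.03026435,  0.04733299]), 'grasp_force': 0.0, 'opening': 1.0007488787504515}
scene {'fx': 488.7211045271003, 'fy': 488.7211045271003, 'cx': 279.58712291061073, 'cy': 203.55348618898378, 'distortion': array([0.03255015, 0.        , 0.        , 0.        , 0.        ]), 'R': array([[ 0.21474491,  0.97660306, -0.01144943],
       [ 0.69978546, -0.16203218, -0.69573406],
   
[... 347 characters left out ...]
      [-0.98454559, -0.01946425, -0.17404345],
       [ 0.17364397,  0.02062562, -0.98459248]]), 't': array([-0.04615871,  0.56509403,  1.23495454])}
{'fx': 304.7722087216989, 'fy': 304.7722087216989, 'cx': 288.372039688388, 'cy': 214.34376051528562, 'distortion': array([-0.01656243,  0.        ,  0.        ,  0.        ,  0.        ]), 'tool_from_camera': array([[-4.89193281e-04, -9.69484051e-01, -2.45153901e-01,
         6.65534645e-02],
       [ 9.99999852e-01, -4.15461689e-04, -3.52471352e-04,
        -7.58020606e-04],
       [ 2.39863300e-04, -2.45154037e-01,  9.69484111e-01,
        -1.61063151e-01],
       [ 0.00000000e+00,  0.00000000e+00,  0.00000000e+00,
         1.00000000e+00]])}
```

View pics/scene0.png

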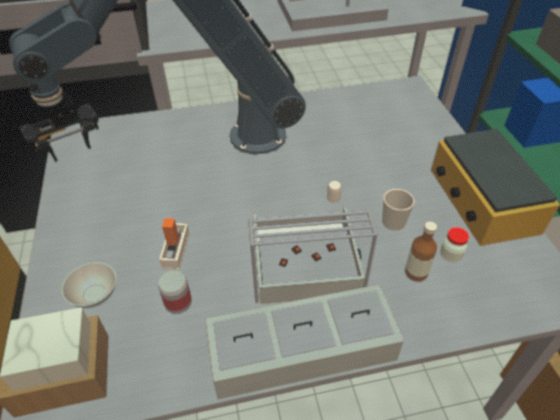

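View pics/top0.png

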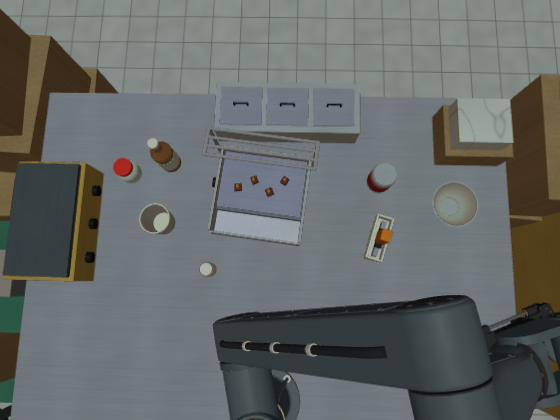

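The scene view shows the station at centre (chips around (283–331, 247–262)) and the scraper in its caddy near (172,243). In the top view the chips are at (238,187), (254,180), (269,192) and (285,181), the trough is at about (257,226) and the caddy at (379,238).

```bash
cat > h.py <<'E'
import numpy as np, cv2
from rig import viewer, readout
def ci(n, pose=None):
    c=viewer.camera_info(n); K=np.array([[c['fx'],0,c['cx']],[0,c['fy'],c['cy']],[0,0,1]])
    if 'R' in c: R=c['R'];t=c['t']
    else:
        s=pose or readout.read_state(); T=np.eye(4);T[:3,:3]=s['tcp_rot'];T[:3,3]=s['position']
        M=np.linalg.inv(T@c['tool_from_camera']);R=M[:3,:3];t=M[:3,3]
    return K,c['distortion'],R,t
def ray(C,uv):
    K,D,R,t=C; q=cv2.undistortPoints(np.array(uv,float).reshape(-1,1,2),K,D)[:,0]
    return -R.T@t, np.c_[q,np.ones(len(q))]@R, q
def onplane(C,uv,z):
    o,d,_=ray(C,uv); return o+d*((z-o[2])/d[:,2])[:,None]
def cloud(C,d):
    v,u=np.mgrid[:d.shape[0],:d.shape[1]]
    o,r,_=ray(C,np.c_[u.ravel(),v.ravel()]); return (o+r*d.ravel()[:,None]).reshape(*d.shape,3)
def proj(C,X):
    K,D,R,t=C; return cv2.projectPoints(np.array(X,float).reshape(-1,3),cv2.Rodrigues(R)[0],t,K,D)[0][:,0]
E
python3 - <<'E'
from h import *
for n in("top","scene"):
    f=np.load(f"pics/{n}0.npz");p,d=f['p'],f['d'];C=ci(n);X=cloud(C,d)
    hsv=cv2.cvtColor(p,cv2.COLOR_RGB2HSV);h,s,v=[hsv[...,i].astype(int) for i in range(3)]
    print(n)
    bm=((h<12)&(s>110)&(v<190)&(v>20)).astype(np.uint8)
    k,l,st,c=cv2.connectedComponentsWithStats(bm)
    for i in range(1,k):
        if st[i,4]>8: print('brown',c[i].round(1),st[i,4],onplane(C,[c[i]],.066)[0].round(4),np.median(X[l==i],0).round(4))
    om=((h<14)&(s>150)&(v>170)).astype(np.uint8)
    k,l,st,c=cv2.connectedComponentsWithStats(om)
    for i in range(1,k):
        if st[i,4]>15: print('orange',c[i].round(1),st[i,4],X[l==i].mean(0).round(4),np.percentile(X[l==i],[5,95],axis=0).round(4).tolist())
    # white trough / caddy
    z=X[...,2];box=(X[...,0]>.3)&(X[...,0]<.95)&(abs(X[...,1])<.5)
    for nm,m in(('floor',(v>185)&(s<40)&(z<.03)&(z>0.002)),('white45',(z>.036)&(z<.056)&box),('rim',(z>.07)&(z<.09)&box),('rack',(z>.225)&(z<.26)&box),('plate',(z>.055)&(z<.066)&box)):
        k,l,st,c=cv2.connectedComponentsWithStats((m&box).astype(np.uint8))
        for i in range(1,k):
            if st[i,4]>40:
                P=X[l==i];r=cv2.minAreaRect(P[:,:2].astype(np.float32)*1000)
                print(nm,c[i].round(0),st[i,4],np.median(P[:,2]).round(4),np.round(r[0],1),np.round(r[1],1),round(r[2],1))
E
```

```text
top
brown [122.6 166.9] 276 [0.6776 0.4485 0.066 ] [0.671  0.4388 0.0906]
brown [374.2 185.2] 114 [ 0.6345 -0.3174  0.066 ] [ 0.634  -0.3182  0.0446]
brown [254.4 180.3] 28 [0.6427 0.0431 0.066 ] [0.6401 0.0409 0.0709]
brown [284.3 181.2] 27 [ 0.6416 -0.0473  0.066 ] [ 0.6389 -0.0493  0.0711]
brown [237.7 187.6] 30 [0.6193 0.0926 0.066 ] [0.6169 0.0906 0.0711]
brown [269.2 191.9] 35 [ 0.6079 -0.0028  0.066 ] [ 0.6058 -0.0052  0.0723]
white45 [245. 137.] 91 0.046 [787.5  78.6] [  4.1 156.4] 0.2
white45 [327. 138.] 126 0.0469 [ 787.  -171.1] [193.3   5.2] 90.0
white45 [173. 164.] 48 0.0457 [697.8 299.6] [20.  59.2] 51.2
white45 [133. 174.] 65 0.046 [664.6 427.9] [30.2 64.3] 56.5
white45 [375. 185.] 44 0.0472 [ 642.8 -325. ] [68.9 23.8] 49.9
white45 [152. 216.] 78 0.0458 [528.3 348.2] [35.  72.6] 61.0
white45 [244. 211.] 45 0.0384 [553.8  72.5] [72.4  7.7] 83.6
white45 [378. 237.] 252 0.045 [ 481.  -335.5] [ 53.3 138.6] 73.7
white45 [253. 237.] 210 0.0516 [475.8  40. ] [273.1  15.3] 82.3
white45 [377. 247.] 61 0.0437 [ 445.5 -326.3] [26.1 38.6] 73.0
rim [226. 133.] 45 0.0781 [787.6 130.
[... 2633 characters left out ...]
04 [945.  -51.3] [437.9   6.1] 89.7
rack [311. 228.] 1810 0.2456 [688.4  14.3] [301.8  84.6] 82.6
plate [334. 185.] 86 0.0594 [377.  177.9] [40.5 34.3] 8.8
plate [398. 201.] 65 0.0604 [492.3 343.5] [68.7 23.8] 57.6
plate [395. 216.] 55 0.0612 [541.6 316.5] [75.6 26.9] 65.4
plate [303. 236.] 356 0.0622 [559.2  32.4] [257.   21.8] 83.3
plate [454. 246.] 92 0.0605 [684.2 433.9] [60.7 37.9] 58.9
plate [308. 261.] 3152 0.0627 [645.3  21.8] [256.6 137.1] 83.6
plate [418. 266.] 68 0.0616 [726.3 304.6] [64.4 25.3] 49.3
plate [312. 286.] 266 0.0605 [730.4  14.6] [284.9  14.2] 84.4
plate [177. 298.] 74 0.0608 [ 682.3 -336.7] [32.2 72.9] 9.5
plate [307. 369.] 411 0.0607 [945.  -50.7] [437.8   5.3] 89.7
```

```bash
cat >> h.py <<'E'
A=np.deg2rad
from scipy.spatial.transform import Rotation as Ro
O=np.array([.635,.021,0]); YAW=-6.8
def st(x,y,z): c,s=np.cos(A(YAW)),np.sin(A(YAW)); return O+np.array([c*x-s*y,s*x+c*y,z])
def down(ang): # tool pointing down, tool x at world angle
    c,s=np.cos(A(ang)),np.sin(A(ang)); return np.array([[c,s,0],[s,-c,0],[0,0,-1.]])
def lean(th): # tool x to station -x; leaned th with the hand toward the robot (tool z forward)
    return down(180+YAW)@Ro.from_euler('y',-th,degrees=True).as_matrix()
def edge(x,y,z,th,h=67): # TCP pose with the blade's front lower edge at station x,y,z
    R=lean(th); return st(x,y,z)-R@np.array([.007,0,h/1e3]),R
def goal(p,R,p0,R0):
    print(np.round(np.r_[R0.T@(p-p0)/.25, Ro.from_matrix(R0.T@R).as_rotvec()/(np.pi/2)],4).tolist())
E
python3 - <<'E'
from h import *
s=readout.read_state()
print(lean(30).round(2))
goal(np.array([.481,-.335,.25]),down(73.4),np.array([.239,-.577,.223]),s['tcp_rot'])
E
```

```text
[[-0.86  0.12  0.5 ]
 [ 0.1   0.99 -0.06]
 [-0.5   0.   -0.87]]
[1.2648, -0.524, -0.1065, -0.001, -0.0008, -0.5655]
```

Call:
send_rows --pt "0.9 -0.37 -0.1 0 0 -0.4" --pt "0.9 -0.37 -0.1 0 0 -0.4" --pt "0.9 -0.37 -0.1 0 0 -0.4" --pt "0.9 -0.37 -0.1 0 0 -0.4" --pt "0.9 -0.37 -0.1 0 0 -0.4" --pt "0.9 -0.37 -0.1 0 0 -0.4" --grip 1

```text
time_s: 0.7
position: [0.415, -0.4012, 0.2479]
tcp_rot: [[0.517, 0.856, 0.001], [0.856, -0.517, 0.002], [0.002, 0.0, -1.0]]
force: [0.2, 0.2, 0.3]
opening: 0.999
grasp_force: 0.0
```

Run:
```python
from h import *
s=readout.read_state();print(s['position'],s['joint_positions'].round(1))
goal(np.array([.481,-.335,.25]),down(73.4),s['position'],s['tcp_rot'])
```

```text
[ 0.41501637 -0.40117707  0.24786592] [-55.2  24.9  87.4   0.1  67.7 -24.1]
[0.363, 0.0892, -0.0077, 0.0002, -0.0015, -0.1612]
```

Call:
send_rows --pt "0.363 0.089 -0.008 0 0 -0.161" --pt "0.363 0.089 -0.008 0 0 -0.161" --pt "0.363 0.089 -0.008 0 0 -0.161" --pt "0.363 0.089 -0.008 0 0 -0.161"

```text
time_s: 1.1
position: [0.4781, -0.3397, 0.2491]
tcp_rot: [[0.291, 0.957, -0.001], [0.957, -0.291, -0.0], [-0.0, -0.001, -1.0]]
force: [-0.1, -0.2, -0.3]
opening: 0.998
grasp_force: 0.0
```

Run:
```python
from h import *
s=readout.read_state();print(s['position'],s['joint_positions'].round(1))
C=ci('wrist',s);p,d=viewer.capture('wrist');cv2.imwrite('pics/w1.png',p[:,:,::-1])
X=cloud(C,d)
hsv=cv2.cvtColor(p,cv2.COLOR_RGB2HSV);h,sa,v=[hsv[...,i].astype(int) for i in range(3)]
om=(h<16)&(sa>140)&(v>90)&(X[...,2]>.04)&(X[...,2]<.13)
P=X[om];print(om.sum(),np.percentile(P,[1,50,99],axis=0).round(4))
T=P[P[:,2]>np.percentile(P[:,2],99)-.006];print('top',len(T),cv2.minAreaRect((T[:,:2]*1000).astype(np.float32)))
m=(X[...,2]>.041)&(X[...,2]<.049)&(sa<60)&(abs(X[...,0]-.48)<.1)&(abs(X[...,1]+.335)<.1)
P=X[m];print('caddy',m.sum(),cv2.minAreaRect((P[:,:2]*1000).astype(np.float32)))
```

```text
[ 0.47805931 -0.33973072  0.24910053] [-46.3  25.6  86.   -0.1  68.5 -29.3]
1502 [[ 0.4608 -0.3528  0.0446]
 [ 0.481  -0.3284  0.1222]
 [ 0.653  -0.3031  0.1242]]
top 1023 ((477.451416015625, -334.5400695800781), (28.70005226135254, 33.12820816040039), 73.40715789794922)
caddy 1322 ((479.15679931640625, -333.4471130371094), (50.81187057495117, 138.09193420410156), 73.00347137451172)
```

View pics/w1.png

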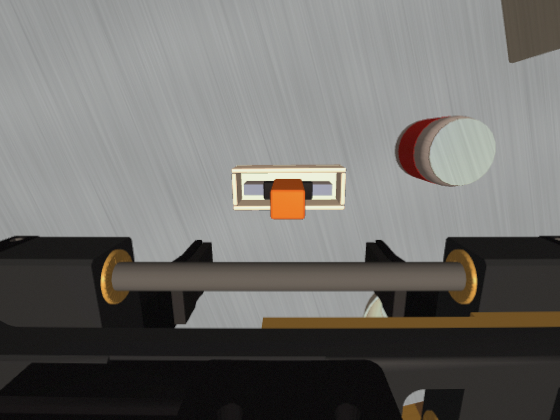

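The wrist view shows the orange handle top at about (288,198), with the caddy around it spanning (233–345, 167–209). The fingers straddle it along the caddy's long axis.

Call:
send_rows --pt "0 -0.01 0.15 0 0 0" --pt "0 -0.01 0.35 0 0 0" --pt "0 -0.01 0.5 0 0 0" --pt "0 -0.01 0.6 0 0 0" --pt "0 -0.01 0.66 0 0 0" --pt "0 -0.01 0.7 0 0 0" --pt "0 -0.01 0.708 0 0 0" --pt "0 -0.01 0.708 0 0 0" --pt "0 -0.01 0.708 0 0 0"

```text
time_s: 2.05
position: [0.4761, -0.3402, 0.0735]
tcp_rot: [[0.293, 0.956, 0.001], [0.956, -0.293, -0.002], [-0.001, 0.002, -1.0]]
force: [-0.2, 0.8, -0.2]
opening: 1.003
grasp_force: 0.0
```

Run:
```python
from h import *
s=readout.read_state();print(s['position'],s['qvel'].round(2),s['force'],s['moment'])
goal(np.array([.4785,-.3345,.073]),down(73.4),s['position'],s['tcp_rot'])
```

```text
[ 0.47605231 -0.34023196  0.07354473] [ 0.39 -0.32 -0.04  0.1  -0.08  0.08] [-0.15929692  0.80286885 -0.15971231] [ 0.02379463 -0.07177047  0.0161587 ]
[0.0248, 0.0026, 0.0022, 0.0011, 0.0007, -0.0049]
```

Call:
send_rows --pt "0.025 0.003 0 0 0 -0.005" --pt "0.025 0.003 0 0 0 -0.005" --pt "0.025 0.003 0 0 0 -0.005"

```text
time_s: 2.35
position: [0.4786, -0.3333, 0.0731]
tcp_rot: [[0.284, 0.959, 0.001], [0.959, -0.284, -0.001], [-0.0, 0.001, -1.0]]
force: [1.0, 0.5, 0.2]
opening: 0.998
grasp_force: 0.0
```

Call:
send_rows --pt "0 0 0 0 0 0" --pt "0 0 0 0 0 0" --pt "0 0 0 0 0 0" --pt "0 0 0 0 0 0" --pt "0 0 0 0 0 0" --pt "0 0 0 0 0 0" --pt "0 0 0 0 0 0" --pt "0 0 0 0 0 0" --grip 0

```text
time_s: 3.15
position: [0.4784, -0.3336, 0.0725]
tcp_rot: [[0.285, 0.959, 0.0], [0.959, -0.285, -0.0], [-0.0, 0.0, -1.0]]
force: [1.3, -1.4, -0.5]
opening: 0.391
grasp_force: 30.0
```

Call:
send_rows --pt "0 0 -0.06 0 0 0" --pt "0 0 -0.2 0 0 0" --pt "0 0 -0.35 0 0 0" --pt "0 0 -0.55 0 0 0" --pt "0 0 -0.72 0 0 0" --pt "0 0 -0.8 0 0 0" --pt "0 0 -0.8 0 0 0" --pt "0 0 -0.8 0 0 0" --pt "0 0 -0.8 0 0 0"

```text
time_s: 4.05
position: [0.477, -0.3323, 0.2699]
tcp_rot: [[0.285, 0.959, -0.004], [0.959, -0.285, 0.004], [0.003, -0.005, -1.0]]
force: [-0.4, 0.2, -4.1]
opening: 0.391
grasp_force: 30.0
```

Run:
```python
from h import *
s=readout.read_state();print(s['position'],s['force'],s['moment'])
p,R=edge(-.13,.060,.12,30);print(p)
goal(p,R,np.array([.4785,-.334,.273]),s['tcp_rot'])
```

```text
[ 0.47698738 -0.33231031  0.26993831] [-0.41858088  0.24089334 -4.13764793] [-0.02479647 -0.10309739 -0.03374694]
[0.48577391 0.09921919 0.1815237 ]
[1.6683, -0.4642, 0.3726, -0.2902, -0.2478, -1.0803]
```

Call:
send_rows --pt "0.1 -0.03 0 0 0 -0.08" --pt "0.25 -0.07 0 0 0 -0.17" --pt "0.45 -0.12 0 0 0 -0.26" --pt "0.65 -0.18 0 0 0 -0.35" --pt "0.8 -0.23 0 0 0 -0.44" --pt "0.9 -0.25 0 0 0 -0.53" --pt "0.95 -0.25 0 0 0 -0.6" --pt "0.95 -0.25 0 0 0 -0.6" --pt "0.95 -0.25 0 0 0 -0.6" --pt "0.95 -0.25 0 0 0 -0.6"

```text
time_s: 5.05
position: [0.4857, -0.0889, 0.2717]
tcp_rot: [[-0.606, 0.795, -0.002], [0.795, 0.606, 0.0], [0.001, -0.001, -1.0]]
force: [-0.7, -0.5, -2.2]
opening: 0.387
grasp_force: 30.0
```

Run:
```python
from h import *
s=readout.read_state();print(s['position'],s['force'],s['joint_positions'].round(1))
p,R=edge(-.13,.060,.12,30);print(p)
goal(p,R,s['position']+[0,0,.002],s['tcp_rot'])
```

```text
[ 0.48572325 -0.08887623  0.27174744] [-0.73996323 -0.47926892 -2.1906616 ] [-23.3  16.6  96.9  -0.   66.6 -60.6]
[0.48577391 0.09921919 0.1815237 ]
[0.598, 0.4565, 0.369, -0.1338, -0.3161, -0.4979]
```

Call:
send_rows --pt "0.06 0.05 0.04 -0.01 -0.03 -0.05" --pt "0.15 0.11 0.09 -0.03 -0.08 -0.12" --pt "0.27 0.21 0.17 -0.06 -0.14 -0.22" --pt "0.39 0.3 0.24 -0.09 -0.21 -0.33" --pt "0.5 0.38 0.3 -0.11 -0.26 -0.41" --pt "0.57 0.44 0.35 -0.13 -0.3 -0.47" --pt "0.598 0.456 0.369 -0.134 -0.316 -0.498" --pt "0.598 0.456 0.369 -0.134 -0.316 -0.498" --pt "0.598 0.456 0.369 -0.134 -0.316 -0.498" --pt "0.598 0.456 0.369 -0.134 -0.316 -0.498" --pt "0.598 0.456 0.369 -0.134 -0.316 -0.498"

```text
time_s: 6.15
position: [0.4874, 0.0989, 0.1813]
tcp_rot: [[-0.858, 0.119, 0.5], [0.103, 0.993, -0.059], [-0.503, 0.001, -0.864]]
force: [-0.8, -0.8, -2.2]
opening: 0.392
grasp_force: 30.0
```

Run:
```python
from h import *
s=readout.read_state();print(s['position'],s['force'],s['moment'],s['joint_positions'].round(1));print(s['tcp_rot'].round(3),lean(30).round(3))
for n in('scene',):
    p,d=viewer.capture(n);cv2.imwrite('pics/s2.png',cv2.resize(p[150:350,180:420,::-1],(720,600)))
C=ci(n); 
q,R=edge(-.13,.060,.12,30)
print((proj(C,[s['position']])-[180,150])*3, (proj(C,[s['position']+s['tcp_rot']@[.007,y,.067] for y in(-.055,.055)])-[180,150])*3)
p,R=edge(.044,.060,.082,30)
for q,Q in((edge(-.06,.06,.082,30)),(p,R)): goal(q,Q,s['position'],s['tcp_rot'])
```

```text
[0.48735141 0.09894944 0.18127782] [-0.83241868 -0.76226389 -2.17853682] [ 0.19482723  0.45931518 -0.01941533] [  1.   19.5 124.1 -31.7   7.4 -51.7]
[[-0.858  0.119  0.5  ]
 [ 0.103  0.993 -0.059]
 [-0.503  0.001 -0.864]] [[-0.86   0.118  0.496]
 [ 0.103  0.993 -0.059]
 [-0.5    0.    -0.866]]
[[424.70211842 103.75221033]] [[368.51165831 175.23337976]
 [483.40677949 166.10738286]]
[-0.1604, 0.0003, 0.2682, 0.0003, 0.0025, -0.0006]
[-0.5199, 0.0005, 0.4776, 0.0003, 0.0025, -0.0006]
```

View pics/s2.png

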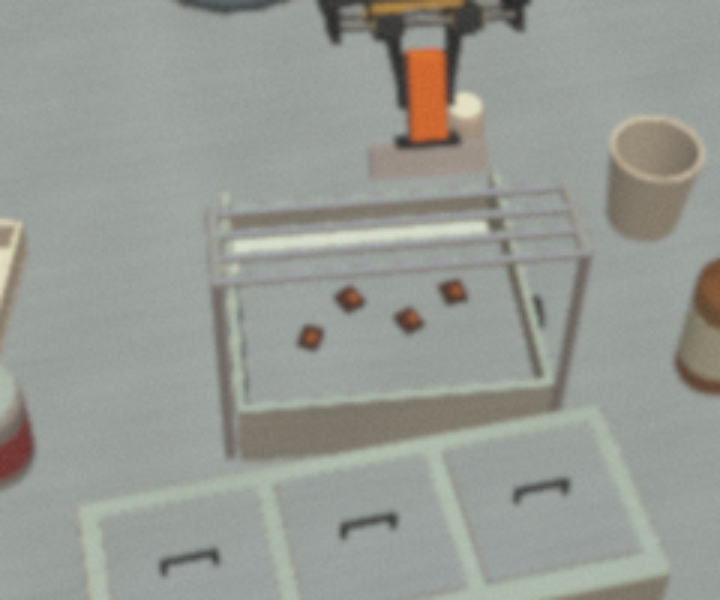

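The picture shows the leaned scraper in front of the rack, with the blade spanning (370–487, 145–178) as projected. The four chips are at (310,337), (349,298), (408,320) and (453,291), and it is level and well placed for the left half.

Call:
send_rows --pt "-0.03 0 0.06 0 0.001 0" --pt "-0.09 0 0.15 0 0.002 0" --pt "-0.14 0 0.23 0 0.002 0" --pt "-0.16 0 0.268 0 0.002 0" --pt "-0.2 0 0.291 0 0.002 0" --pt "-0.26 0 0.326 0 0.002 0" --pt "-0.32 0 0.361 0 0.002 0" --pt "-0.38 0 0.396 0 0.002 0" --pt "-0.44 0 0.431 0 0.002 0" --pt "-0.5 0 0.466 0 0.002 0" --pt "-0.52 0 0.478 0 0.002 0" --pt "-0.52 0 0.478 0 0.002 0"

```text
time_s: 7.4
position: [0.6571, 0.0796, 0.1421]
tcp_rot: [[-0.861, 0.117, 0.495], [0.101, 0.993, -0.058], [-0.499, 0.0, -0.867]]
force: [-0.2, 0.2, -3.1]
opening: 0.391
grasp_force: 30.0
```

```bash
cat >> h.py <<'E'
def where(h=67):
    s=readout.read_state(); d=s['position']+s['tcp_rot']@[.007,0,h/1e3]-O; c,n=np.cos(A(YAW)),np.sin(A(YAW))
    z=s['tcp_rot'][:,2]; print('t',s['time_s'],'edge',np.round([c*d[0]+n*d[1],-n*d[0]+c*d[1],d[2]],4),'lean',np.rad2deg(np.arccos(-z[2])).round(1),'F',s['force'].round(2),'M',s['moment'].round(2),'J',s['joint_positions'].round(0)); return s
E
python3 - <<'E'
from h import *
s=where()
goal(*edge(.044,.06,.064,30),s['position'],s['tcp_rot'])
p,d=viewer.capture('scene');cv2.imwrite('pics/s3.png',cv2.resize(p[150:330,200:440,::-1],(800,600)))
E
```

```text
t 7.4 edge [0.0423 0.0609 0.0806] lean 29.9 F [-0.23  0.23 -3.09] M [0.14 0.5  0.02] J [ -2.  33. 104. -11.  14. -75.]
[0.0277, -0.0034, 0.0608, 0.0008, -0.001, 0.0009]
```

View pics/s3.png

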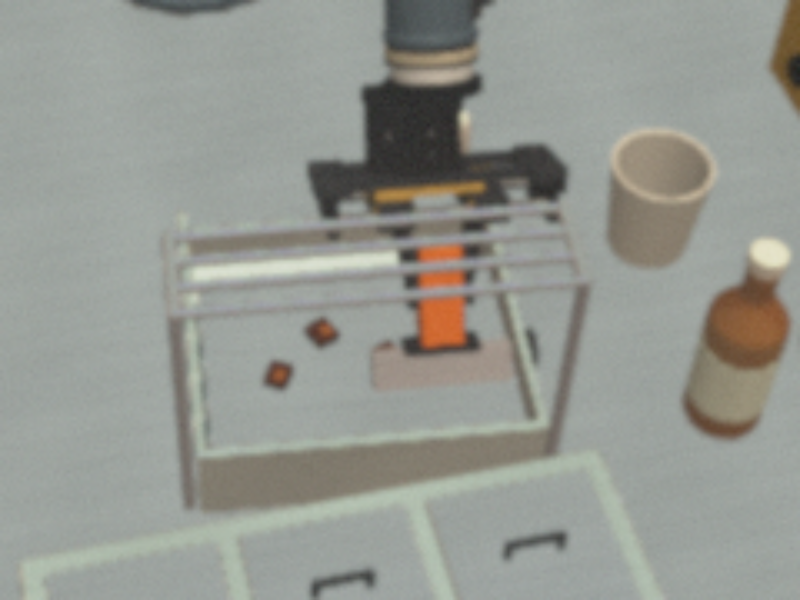

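The blade hangs level behind chips A and B, spanning (372–513, 340–388); B's edge shows at (385,347) and the right-hand chips lie clear at (322,332) and (279,375). I'll shift it about 6 mm to the right and lower it to feel for the plate.

Call:
send_rows --pt "0.003 -0.012 0.012 0 0 0" --pt "0.013 -0.024 0.034 0 0 0" --pt "0.023 -0.024 0.054 0 0 0" --pt "0.023 -0.024 0.054 0 0 0" --pt "0.023 -0.024 0.054 0 0 0"

```text
time_s: 7.95
position: [0.6575, 0.0738, 0.1269]
tcp_rot: [[-0.861, 0.116, 0.494], [0.1, 0.993, -0.057], [-0.498, 0.0, -0.867]]
force: [0.4, -0.1, -2.7]
opening: 0.389
grasp_force: 30.0
```

```bash
python3 -c "
from h import *
where()"
```

```text
t 7.95 edge [0.0434 0.0552 0.0653] lean 29.9 F [ 0.42 -0.14 -2.73] M [0.15 0.5  0.  ] J [ -2.  34. 105. -11.  12. -76.]
```

Call:
send_rows --pt "0.002 0 0.0035 0 0 0" --pt "0.004 0 0.007 0 0 0" --pt "0.004 0 0.007 0 0 0"

```text
time_s: 8.25
position: [0.6579, 0.0739, 0.1255]
tcp_rot: [[-0.861, 0.116, 0.495], [0.1, 0.993, -0.057], [-0.499, 0.0, -0.867]]
force: [-0.2, 0.9, -3.2]
opening: 0.392
grasp_force: 30.0
```

Call:
send_rows --pt "0.001 0 0.0017 0 0 0" --pt "0.002 0 0.0035 0 0 0" --pt "0.002 0 0.0035 0 0 0"

```text
time_s: 8.55
position: [0.6579, 0.0738, 0.1245]
tcp_rot: [[-0.861, 0.116, 0.495], [0.1, 0.993, -0.057], [-0.499, 0.0, -0.867]]
force: [-0.6, -0.2, -2.7]
opening: 0.387
grasp_force: 30.0
```

Call:
send_rows --pt "0.0005 0 0.0009 0 0 0" --pt "0.001 0 0.0017 0 0 0" --pt "0.001 0 0.0017 0 0 0"

```text
time_s: 8.85
position: [0.6579, 0.0738, 0.1239]
tcp_rot: [[-0.861, 0.116, 0.495], [0.101, 0.993, -0.058], [-0.498, 0.0, -0.867]]
force: [0.3, -0.3, -2.9]
opening: 0.39
grasp_force: 30.0
```

Call:
send_rows --pt "0.0005 0 0.0009 0 0 0" --pt "0.001 0 0.0017 0 0 0" --pt "0.001 0 0.0017 0 0 0"

```text
time_s: 9.15
position: [0.6578, 0.0738, 0.1234]
tcp_rot: [[-0.861, 0.116, 0.495], [0.1, 0.993, -0.057], [-0.498, 0.0, -0.867]]
force: [-0.6, -0.3, -2.7]
opening: 0.389
grasp_force: 30.0
```

Call:
send_rows --pt "0.0005 0 0.0009 0 0 0" --pt "0.001 0 0.0017 0 0 0" --pt "0.001 0 0.0017 0 0 0"

```text
time_s: 9.45
position: [0.6579, 0.0738, 0.1229]
tcp_rot: [[-0.861, 0.116, 0.495], [0.101, 0.993, -0.057], [-0.499, 0.0, -0.867]]
force: [-0.1, 0.8, -2.8]
opening: 0.39
grasp_force: 30.0
```

Call:
send_rows --pt "0.0005 0 0.0009 0 0 0" --pt "0.001 0 0.0017 0 0 0" --pt "0.001 0 0.0017 0 0 0"

```text
time_s: 9.75
position: [0.6579, 0.0738, 0.1227]
tcp_rot: [[-0.861, 0.116, 0.496], [0.1, 0.993, -0.057], [-0.499, 0.0, -0.867]]
force: [-1.3, 0.6, -0.7]
opening: 0.388
grasp_force: 30.0
```

Call:
send_rows --pt "0.0007 0 0.0013 0 0 0" --pt "0.0015 0 0.0026 0 0 0" --pt "0.0015 0 0.0026 0 0 0" --pt "0.0015 0 0.0026 0 0 0"

```text
time_s: 10.15
position: [0.6579, 0.0739, 0.1222]
tcp_rot: [[-0.861, 0.116, 0.496], [0.1, 0.993, -0.058], [-0.499, 0.0, -0.867]]
force: [-4.0, 0.8, 3.1]
opening: 0.391
grasp_force: 30.0
```

```bash
python3 -c "
from h import *
where()"
```

```text
t 10.15 edge [0.0439 0.0553 0.0606] lean 29.9 F [-4.04  0.76  3.11] M [-0.1   0.39 -0.08] J [ -2.  35. 105. -12.  11. -75.]
```

Call:
send_rows --pt "0.0139 0 -0.008 0 0 0" --pt "0.0277 0 -0.016 0 0 0" --pt "0.0416 0 -0.024 0 0 0"

```text
time_s: 10.45
position: [0.6469, 0.0752, 0.1224]
tcp_rot: [[-0.86, 0.115, 0.498], [0.1, 0.993, -0.057], [-0.501, 0.001, -0.865]]
force: [2.6, -0.5, 0.3]
opening: 0.388
grasp_force: 30.0
```

```bash
python3 -c "
from h import *
where()"
```

```text
t 10.45 edge [0.0329 0.0554 0.0609] lean 30.1 F [ 2.64 -0.46  0.28] M [-0.05 -0.25  0.06] J [ -2.  34. 106. -13.  10. -73.]
```

Call:
send_rows --pt "0.0014 0 0.0024 0 0 0" --pt "0.0119 0 -0.0036 0 0 0" --pt "0.0223 0 -0.0096 0 0 0" --pt "0.0327 0 -0.0156 0 0 0"

```text
time_s: 10.85
position: [0.6382, 0.0763, 0.122]
tcp_rot: [[-0.859, 0.115, 0.498], [0.1, 0.993, -0.057], [-0.502, 0.001, -0.865]]
force: [2.7, -0.5, 1.8]
opening: 0.385
grasp_force: 30.0
```

```bash
python3 -c "
from h import *
where()"
```

```text
t 10.85 edge [0.0242 0.0554 0.0606] lean 30.1 F [ 2.74 -0.47  1.85] M [-0.15 -0.81  0.06] J [ -2.  34. 108. -15.   9. -71.]
```

Call:
send_rows --pt "0.0109 0 -0.0053 0 0 0" --pt "0.0213 0 -0.0113 0 0 0" --pt "0.0317 0 -0.0173 0 0 0" --pt "0.0421 0 -0.0233 0 0 0" --pt "0.0525 0 -0.0293 0 0 0" --pt "0.0629 0 -0.0353 0 0 0"

```text
time_s: 11.45
position: [0.62, 0.0784, 0.1217]
tcp_rot: [[-0.86, 0.115, 0.498], [0.1, 0.993, -0.057], [-0.501, 0.001, -0.865]]
force: [4.3, -0.9, 6.5]
opening: 0.388
grasp_force: 30.0
```

```bash
python3 -c "
from h import *
where()"
```

```text
t 11.45 edge [0.0058 0.0554 0.0602] lean 30.1 F [ 4.28 -0.9   6.54] M [-0.29 -1.41  0.06] J [ -2.  33. 110. -19.   7. -67.]
```

Call:
send_rows --pt "0.0092 0 -0.0083 0 0 0" --pt "0.0196 0 -0.0145 0 0 0" --pt "0.03 0 -0.0207 0 0 0" --pt "0.0404 0 -0.0269 0 0 0" --pt "0.0508 0 -0.0331 0 0 0" --pt "0.0612 0 -0.0393 0 0 0"

```text
time_s: 12.05
position: [0.6009, 0.0805, 0.1218]
tcp_rot: [[-0.861, 0.116, 0.495], [0.1, 0.993, -0.058], [-0.499, 0.0, -0.867]]
force: [4.0, -1.6, 4.8]
opening: 0.388
grasp_force: 30.0
```

```bash
python3 -c "
from h import *
where()
p,d=viewer.capture('top');cv2.imwrite('pics/t4.png',cv2.resize(p[130:250,190:330,::-1],(700,600)))"
```

```text
t 12.05 edge [-0.0136  0.0551  0.0602] lean 29.9 F [ 4.01 -1.58  4.84] M [-0.26 -1.35  0.06] J [ -2.  32. 112. -24.   6. -62.]
```

View pics/t4.png

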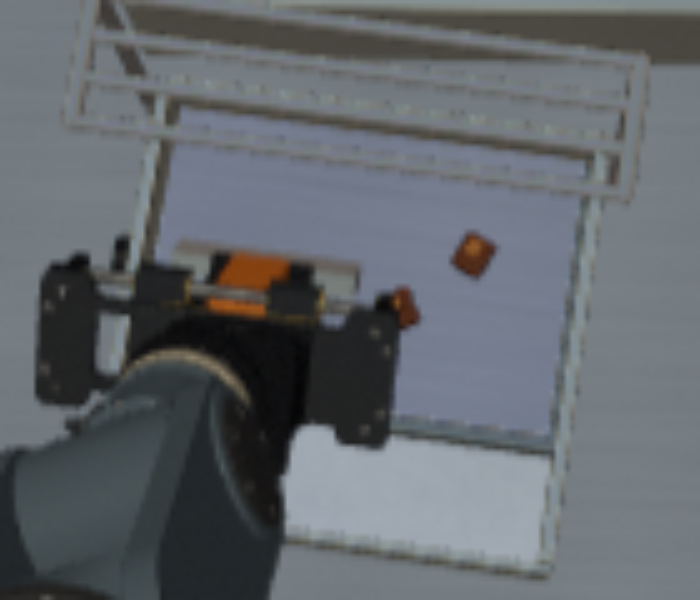

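The blade sits at (175–360, 242–285) with both left chips hidden ahead of it under the hand. The right chips at (405,308) and (473,255) are clear of the blade and unmoved.

Call:
send_rows --pt "0.0098 0 -0.007 0 0 0" --pt "0.0306 0 -0.0191 0 0 0" --pt "0.0514 0 -0.0312 0 0 0" --pt "0.0722 0 -0.0433 0 0 0" --pt "0.093 0 -0.0554 0 0 0" --pt "0.1138 0 -0.0675 0 0 0"

```text
time_s: 12.7
position: [0.5673, 0.084, 0.1219]
tcp_rot: [[-0.862, 0.117, 0.494], [0.101, 0.993, -0.059], [-0.497, -0.001, -0.868]]
force: [4.5, -0.3, 4.0]
opening: 0.388
grasp_force: 30.0
```

```bash
python3 -c "
from h import *
where()"
```

```text
t 12.7 edge [-0.0475  0.0545  0.0603] lean 29.8 F [ 4.5  -0.31  4.03] M [-0.18 -1.3   0.05] J [ -1.  31. 117. -47.   4. -38.]
```

```bash
python3 -c "
from h import *
e=np.array([.007,0,.067])
for a in (5,10,15):
    Q=Ro.from_euler('y',a,degrees=True).as_matrix(); print((( e-Q@e)/.25).round(4), a/90)
print(lean(30-15).round(2))"
```

```text
[-0.0233  0.      0.0035] 0.05555555555555555
[-0.0461  0.      0.0089] 0.1111111111111111
[-0.0684  0.      0.0164] 0.16666666666666666
[[-0.96  0.12  0.26]
 [ 0.11  0.99 -0.03]
 [-0.26  0.   -0.97]]
```

Call:
send_rows --pt "-0.012 0 0.0005 0 0.0278 0" --pt "-0.0239 0 0.0025 0 0.0556 0" --pt "-0.0352 0 0.005 0 0.0833 0" --pt "-0.0467 0 0.0079 0 0.1111 0" --pt "-0.0578 0 0.0115 0 0.1389 0" --pt "-0.069 0 0.0154 0 0.1667 0" --pt "-0.069 0 0.0154 0 0.1667 0" --pt "-0.069 0 0.0154 0 0.1667 0"

```text
time_s: 13.5
position: [0.583, 0.0827, 0.1269]
tcp_rot: [[-0.961, 0.116, 0.252], [0.113, 0.993, -0.029], [-0.253, 0.0, -0.967]]
force: [1.3, 0.7, 7.5]
opening: 0.389
grasp_force: 30.0
```

```bash
python3 -c "
from h import *
s=where();print(s['tcp_rot'].T@(-np.array([np.cos(A(YAW)),np.sin(A(YAW)),0]))*.006/.25,s['tcp_rot'].T@[0,0,.004])"
```

```text
t 13.5 edge [-0.0487  0.0551  0.0604] lean 14.7 F [1.32 0.73 7.51] M [ 0.13 -0.79  0.08] J [ -2.  31. 103.  -2.  31. -84.]
[ 2.32171116e-02  4.62053805e-05 -6.07976931e-03] [-1.01329791e-03  6.21542191e-07 -3.86952542e-03]
```

Call:
send_rows --pt "0.0225 0 -0.0089 0 0 0" --pt "0.0457 0 -0.0151 0 0 0" --pt "0.0689 0 -0.0213 0 0 0" --pt "0.0921 0 -0.0275 0 0 0" --pt "0.1153 0 -0.0337 0 0 0" --pt "0.1385 0 -0.0399 0 0 0" --pt "0.1617 0 -0.0461 0 0 0" --pt "0.1849 0 -0.0523 0 0 0" --pt "0.2081 0 -0.0585 0 0 0" --pt "0.2181 0 -0.0615 0 0 0" --pt "0.2181 0 -0.0615 0 0 0"

```text
time_s: 14.6
position: [0.527, 0.089, 0.1276]
tcp_rot: [[-0.961, 0.116, 0.252], [0.112, 0.993, -0.029], [-0.254, 0.0, -0.967]]
force: [0.9, 1.2, -3.3]
opening: 0.387
grasp_force: 30.0
```

```bash
python3 -c "
from h import *
s=where()"
```

```text
t 14.6 edge [-0.105   0.0548  0.061 ] lean 14.7 F [ 0.89  1.18 -3.29] M [ 0.15  0.11 -0.04] J [ -2.  28. 111.  -3.  26. -83.]
```

Call:
send_rows --pt "-0.02 0 -0.077 0 0 0" --pt "-0.04 0 -0.155 0 0 0" --pt "-0.04 -0.1 -0.155 0 0 0" --pt "-0.04 -0.26 -0.155 0 0 0" --pt "-0.04 -0.4 -0.155 0 0 0" --pt "-0.04 -0.44 -0.155 0 0 0" --pt "-0.04 -0.44 -0.155 0 0 0" --pt "-0.04 -0.44 -0.155 0 0 0"

```text
time_s: 15.4
position: [0.5155, -0.0203, 0.1682]
tcp_rot: [[-0.96, 0.117, 0.255], [0.113, 0.993, -0.029], [-0.257, 0.001, -0.967]]
force: [0.0, 0.2, -3.0]
opening: 0.391
grasp_force: 30.0
```

Run:
```python
from h import *
s=where()
p,d=viewer.capture('scene');q,_=viewer.capture('top')
cv2.imwrite('pics/t5.png',np.hstack([cv2.resize(p[170:310,220:380,::-1],(400,350)),cv2.resize(q[130:250,190:330,::-1],(400,350))]))
goal(*edge(-.02,-.055,.085,14.7),s['position'],s['tcp_rot'])
R0=edge(-.02,-.055,.085,14.7);R1=edge(-.02,-.055,.085,30);R2=edge(.044,-.055,.082,30);R3=edge(.044,-.055,.064,30)
goal(*R1,*R0);goal(*R2,*R1);goal(*R3,*R2)
```

```text
t 15.4 edge [-0.1034 -0.0551  0.1016] lean 14.9 F [ 0.02  0.23 -2.96] M [ 0.11  0.26 -0.01] J [ -16.   22.  112.    5.   31. -103.]
[-0.3061, 0.0001, 0.1498, 0.0007, 0.0018, 0.001]
[0.0717, 0.0, 0.0021, 0.0, -0.17, 0.0]
[-0.2157, 0.0, 0.1384, 0.0, 0.0, 0.0]
[0.036, 0.0, 0.0624, 0.0, 0.0, 0.0]
```

View pics/t5.png

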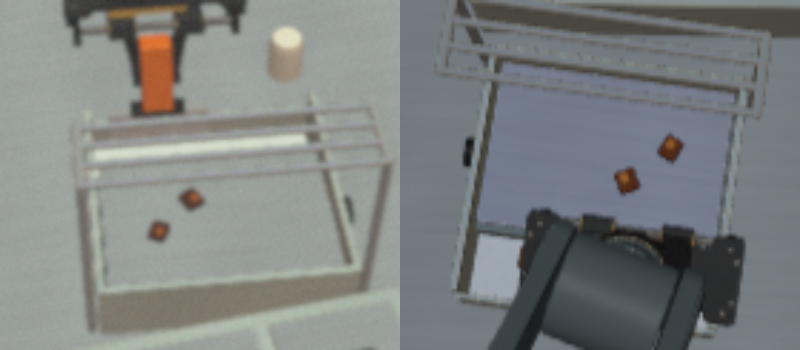

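The left half of the plate is clean, a chip edge shows in the trough at (522,258), and the right chips lie undisturbed at (627,181) and (670,148) in the top view. On to the right half.

Call:
send_rows --pt "-0.05 0 0.025 0 0 0" --pt "-0.13 0 0.064 0 0 0" --pt "-0.21 0 0.103 0 0 0" --pt "-0.28 0 0.137 0 0 0" --pt "-0.306 0 0.15 0 0 0" --pt "-0.306 0 0.15 0 0 0" --pt "-0.306 0 0.15 0 0 0"

```text
time_s: 16.2
position: [0.5976, -0.0293, 0.1512]
tcp_rot: [[-0.96, 0.115, 0.253], [0.111, 0.993, -0.029], [-0.255, 0.001, -0.967]]
force: [-0.3, 0.3, -3.1]
opening: 0.394
grasp_force: 30.0
```

Call:
send_rows --pt "0.0181 0 -0.0007 0 -0.0425 0" --pt "0.036 0 -0.0007 0 -0.085 0" --pt "0.054 0 0.0003 0 -0.1275 0" --pt "0.0717 0 0.0021 0 -0.17 0" --pt "0.0717 0 0.0021 0 -0.17 0" --pt "0.0717 0 0.0021 0 -0.17 0" --pt "0.0717 0 0.0021 0 -0.17 0"

```text
time_s: 16.9
position: [0.5812, -0.0278, 0.1469]
tcp_rot: [[-0.859, 0.116, 0.499], [0.1, 0.993, -0.058], [-0.503, 0.001, -0.865]]
force: [0.2, 0.3, -2.1]
opening: 0.393
grasp_force: 30.0
```

Run:
```python
from h import *
s=where();print(s['qvel'].round(1))
goal(*edge(.044,-.055,.082,30),s['position'],s['tcp_rot'])
```

```text
t 16.9 edge [-0.0201 -0.0547  0.0854] lean 30.2 F [ 0.18  0.28 -2.09] M [0.08 0.46 0.02] J [ -16.   28.  116.   37.    8. -135.]
[ 0.1  0.2 -1.7 -0.  -0.3 -0.5]
[-0.2154, -0.0015, 0.1408, 0.0013, 0.0019, 0.0014]
```

Call:
send_rows --pt "-0.03 0 0.02 0 0.001 0" --pt "-0.075 0 0.049 0 0.002 0" --pt "-0.12 0 0.078 0 0.002 0" --pt "-0.165 -0.001 0.108 0.001 0.002 0.001" --pt "-0.2 -0.001 0.131 0.001 0.002 0.001" --pt "-0.215 -0.001 0.141 0.001 0.002 0.001" --pt "-0.215 -0.001 0.141 0.001 0.002 0.001" --pt "-0.215 -0.001 0.141 0.001 0.002 0.001"

```text
time_s: 17.7
position: [0.6446, -0.0354, 0.143]
tcp_rot: [[-0.86, 0.118, 0.496], [0.102, 0.993, -0.059], [-0.499, -0.0, -0.866]]
force: [0.2, -0.5, -3.0]
opening: 0.387
grasp_force: 30.0
```

Run:
```python
from h import *
s=where();print(s['qvel'].round(1))
goal(*edge(.044,-.055,.0625,30),s['position'],s['tcp_rot'])
```

```text
t 17.7 edge [ 0.0436 -0.0549  0.0814] lean 30.0 F [ 0.17 -0.46 -2.99] M [ 0.12  0.49 -0.01] J [ -15.   31.  107.   19.   13. -116.]
[ 0.  -0.2  0.7  0.3 -0.2 -0.2]
[0.0368, -0.0004, 0.0664, 0.0002, -0.0006, 0.0005]
```

Call:
send_rows --pt "0.012 0 0.022 0 0 0" --pt "0.025 0 0.045 0 0 0" --pt "0.036 0 0.065 0 0 0" --pt "0.037 0 0.066 0 0 0" --pt "0.037 0 0.066 0 0 0"

```text
time_s: 18.2
position: [0.6452, -0.0357, 0.1238]
tcp_rot: [[-0.86, 0.118, 0.496], [0.102, 0.993, -0.059], [-0.5, -0.0, -0.866]]
force: [1.4, 0.2, -2.5]
opening: 0.39
grasp_force: 30.0
```

Call:
send_rows --pt "0.001 0 0.0018 0 0 0" --pt "0.002 0 0.0035 0 0 0" --pt "0.002 0 0.0035 0 0 0"

```text
time_s: 18.5
position: [0.6457, -0.0358, 0.1235]
tcp_rot: [[-0.86, 0.118, 0.497], [0.102, 0.993, -0.059], [-0.501, -0.0, -0.866]]
force: [-0.2, 0.3, -2.4]
opening: 0.388
grasp_force: 30.0
```

```bash
python3 -c "
from h import *
s=where()"
```

```text
t 18.5 edge [ 0.0448 -0.0551  0.062 ] lean 30.0 F [-0.23  0.28 -2.4 ] M [0.23 0.44 0.01] J [ -15.   34.  108.   24.   10. -121.]
```

Call:
send_rows --pt "0.0005 0 0.0009 0 0 0" --pt "0.001 0 0.0017 0 0 0" --pt "0.001 0 0.0017 0 0 0"

```text
time_s: 18.8
position: [0.6455, -0.0358, 0.1228]
tcp_rot: [[-0.86, 0.118, 0.497], [0.102, 0.993, -0.059], [-0.5, -0.0, -0.866]]
force: [-0.0, -0.5, -2.5]
opening: 0.39
grasp_force: 30.0
```

Call:
send_rows --pt "0.0005 0 0.0009 0 0 0" --pt "0.001 0 0.0017 0 0 0" --pt "0.001 0 0.0017 0 0 0"

```text
time_s: 19.1
position: [0.6456, -0.0357, 0.1223]
tcp_rot: [[-0.86, 0.118, 0.497], [0.102, 0.993, -0.059], [-0.5, -0.0, -0.866]]
force: [-0.6, -0.4, -2.6]
opening: 0.387
grasp_force: 30.0
```

Call:
send_rows --pt "0.0005 0 0.0009 0 0 0" --pt "0.001 0 0.0017 0 0 0" --pt "0.001 0 0.0017 0 0 0"

```text
time_s: 19.4
position: [0.6456, -0.0358, 0.122]
tcp_rot: [[-0.86, 0.118, 0.497], [0.102, 0.993, -0.059], [-0.501, -0.0, -0.866]]
force: [-1.2, 0.1, -1.1]
opening: 0.388
grasp_force: 30.0
```

Call:
send_rows --pt "0.0005 0 0.0009 0 0 0" --pt "0.001 0 0.0017 0 0 0" --pt "0.001 0 0.0017 0 0 0"

```text
time_s: 19.7
position: [0.6456, -0.0357, 0.1217]
tcp_rot: [[-0.86, 0.118, 0.497], [0.102, 0.993, -0.059], [-0.501, -0.0, -0.866]]
force: [-2.9, 0.9, 2.5]
opening: 0.39
grasp_force: 30.0
```

Call:
send_rows --pt "0.011 0 -0.005 0 0 0" --pt "0.022 0 -0.0099 0 0 0" --pt "0.0324 0 -0.0159 0 0 0"

```text
time_s: 20.0
position: [0.638, -0.0355, 0.1217]
tcp_rot: [[-0.858, 0.119, 0.5], [0.102, 0.993, -0.061], [-0.504, -0.002, -0.864]]
force: [2.6, -0.5, 1.7]
opening: 0.394
grasp_force: 30.0
```

```bash
python3 -c "
from h import *
s=where()"
```

```text
t 20.0 edge [ 0.0374 -0.0558  0.0602] lean 30.2 F [ 2.62 -0.54  1.74] M [ 0.   -0.44 -0.01] J [ -15.   33.  109.   28.    9. -125.]
```

Call:
send_rows --pt "0.0104 0 -0.0062 0 0 0" --pt "0.0208 0 -0.0124 0 0 0" --pt "0.0312 0 -0.0186 0 0 0" --pt "0.0416 0 -0.0248 0 0 0"

```text
time_s: 20.4
position: [0.6251, -0.0336, 0.1215]
tcp_rot: [[-0.859, 0.118, 0.499], [0.102, 0.993, -0.06], [-0.502, -0.001, -0.865]]
force: [3.0, -0.4, 2.2]
opening: 0.387
grasp_force: 30.0
```

```bash
python3 -c "
from h import *
s=where()"
```

```text
t 20.4 edge [ 0.0243 -0.0555  0.06  ] lean 30.1 F [ 3.02 -0.4   2.23] M [-0.08 -0.81  0.01] J [ -15.   33.  111.   33.    8. -130.]
```

N≈4.9; continue.

Call:
send_rows --pt "0.0104 0 -0.0062 0 0 0" --pt "0.0208 0 -0.0124 0 0 0" --pt "0.0312 0 -0.0186 0 0 0" --pt "0.0416 0 -0.0248 0 0 0"

```text
time_s: 20.8
position: [0.6128, -0.032, 0.1214]
tcp_rot: [[-0.859, 0.118, 0.498], [0.102, 0.993, -0.06], [-0.501, -0.001, -0.865]]
force: [3.9, -0.3, 3.3]
opening: 0.388
grasp_force: 30.0
```

```bash
python3 -c "
from h import *
s=where()"
```

```text
t 20.8 edge [ 0.0118 -0.0553  0.0599] lean 30.1 F [ 3.88 -0.26  3.31] M [-0.14 -1.03 -0.03] J [ -16.   32.  112.   39.    7. -136.]
```

Call:
send_rows --pt "0.0104 0 -0.0063 0 0 0" --pt "0.0208 0 -0.0126 0 0 0" --pt "0.0312 0 -0.0189 0 0 0" --pt "0.0416 0 -0.0252 0 0 0"

```text
time_s: 21.2
position: [0.6005, -0.0304, 0.1215]
tcp_rot: [[-0.86, 0.118, 0.497], [0.102, 0.993, -0.059], [-0.501, -0.0, -0.866]]
force: [3.6, -0.9, 2.6]
opening: 0.388
grasp_force: 30.0
```

Call:
send_rows --pt "-0.012 0 0.0005 0 0.0278 0" --pt "-0.0242 0 0.0015 0 0.0556 0" --pt "-0.0355 0 0.0035 0 0.0833 0" --pt "-0.0472 0 0.006 0 0.1111 0" --pt "-0.0583 0 0.0092 0 0.1389 0" --pt "-0.0695 0 0.0126 0 0.1667 0" --pt "-0.0695 0 0.0126 0 0.1667 0" --pt "-0.0695 0 0.0126 0 0.1667 0"

```text
time_s: 22.0
position: [0.6167, -0.0327, 0.1271]
tcp_rot: [[-0.959, 0.118, 0.258], [0.114, 0.993, -0.031], [-0.26, -0.001, -0.966]]
force: [1.4, -2.9, 4.5]
opening: 0.389
grasp_force: 30.0
```

```bash
python3 -c "
from h import *
s=where();print(s['tcp_rot'].T@(-np.array([np.cos(A(YAW)),np.sin(A(YAW)),0]))*.006/.25,s['tcp_rot'].T@[0,0,.004])"
```

```text
t 22.0 edge [-0.0012 -0.0555  0.0606] lean 15.1 F [ 1.36 -2.94  4.53] M [-0.57 -0.64 -0.12] J [ -14.   32.  100.    4.   33. -100.]
[ 2.31755258e-02  1.26909975e-05 -6.23657298e-03] [-1.03942764e-03 -2.27933723e-06 -3.86258786e-03]
```

Call:
send_rows --pt "0.0098 0 -0.004 0 0 0" --pt "0.023 0 -0.0071 0 0 0" --pt "0.0462 0 -0.0134 0 0 0" --pt "0.0694 0 -0.0197 0 0 0" --pt "0.0926 0 -0.026 0 0 0" --pt "0.1158 0 -0.0323 0 0 0" --pt "0.139 0 -0.0386 0 0 0" --pt "0.1622 0 -0.0449 0 0 0"

```text
time_s: 22.8
position: [0.5743, -0.0272, 0.1274]
tcp_rot: [[-0.959, 0.118, 0.257], [0.114, 0.993, -0.031], [-0.258, -0.0, -0.966]]
force: [2.9, 0.5, 0.9]
opening: 0.39
grasp_force: 30.0
```

```bash
python3 -c "
from h import *
s=where()"
```

```text
t 22.8 edge [-0.044  -0.055   0.0609] lean 15.0 F [2.88 0.51 0.89] M [ 0.04 -0.73  0.04] J [ -15.   30.  106.    4.   29. -102.]
```

Call:
send_rows --pt "0.0235 0 -0.005 0 0 0" --pt "0.0467 0 -0.0112 0 0 0" --pt "0.0699 0 -0.0174 0 0 0" --pt "0.0931 0 -0.0236 0 0 0" --pt "0.1163 0 -0.0298 0 0 0" --pt "0.1395 0 -0.036 0 0 0" --pt "0.1627 0 -0.0422 0 0 0" --pt "0.1859 0 -0.0484 0 0 0" --pt "0.2091 0 -0.0546 0 0 0" --pt "0.2323 0 -0.0608 0 0 0" --pt "0.2383 0 -0.0625 0 0 0" --pt "0.2383 0 -0.0625 0 0 0"

```text
time_s: 24.0
position: [0.5124, -0.0197, 0.1264]
tcp_rot: [[-0.96, 0.118, 0.254], [0.114, 0.993, -0.03], [-0.256, 0.0, -0.967]]
force: [0.8, 0.9, -2.5]
opening: 0.389
grasp_force: 30.0
```

```bash
python3 -c "
from h import *
s=where();print(s['position'],s['tcp_rot'])"
```

```text
t 24.0 edge [-0.1066 -0.0549  0.0599] lean 14.8 F [ 0.81  0.93 -2.51] M [0.09 0.16 0.  ] J [ -16.   27.  115.    6.   24. -105.]
[ 0.51236909 -0.01965703  0.12643661] [[-9.59976827e-01  1.17759144e-01  2.54120592e-01]
 [ 1.13899956e-01  9.93042157e-01 -2.99010647e-02]
 [-2.55873585e-01  2.39995078e-04 -9.66710221e-01]]
```

Call:
send_rows --pt "-0.025 0 -0.1 0 0 0" --pt "-0.07 0 -0.26 0 0 0" --pt "-0.115 0 -0.43 0 0 0" --pt "-0.143 -0.1 -0.54 0 0 0" --pt "-0.143 -0.25 -0.54 0 0 0" --pt "-0.143 -0.4 -0.54 0 0 0" --pt "-0.143 -0.55 -0.54 0 0 0" --pt "-0.143 -0.6 -0.54 0 0 0" --pt "-0.143 -0.6 -0.54 0 0 0" --pt "-0.143 -0.6 -0.54 0 0 0"

```text
time_s: 25.0
position: [0.4952, -0.168, 0.2663]
tcp_rot: [[-0.96, 0.118, 0.256], [0.115, 0.993, -0.029], [-0.257, 0.001, -0.966]]
force: [0.5, 0.9, -1.5]
opening: 0.393
grasp_force: 30.0
```

Run:
```python
from h import *
s=where();print(s['position'])
p,d=viewer.capture('scene');q,e=viewer.capture('top');np.savez('pics/5.npz',p=p,d=d,q=q,e=e)
cv2.imwrite('pics/t6.png',np.hstack([cv2.resize(p[170:310,220:380,::-1],(400,350)),cv2.resize(q[130:250,190:330,::-1],(400,350))]))
goal(np.array([.479,-.3335,.25]),down(73.4),s['position'],s['tcp_rot'])
```

```text
t 25.0 edge [-0.1059 -0.2041  0.1997] lean 14.9 F [ 0.53  0.85 -1.48] M [0.16 0.2  0.02] J [ -35.   14.  104.    9.   49. -124.]
[ 0.49524151 -0.16797959  0.2662807 ]
[0.0032, -0.6652, 0.0655, 0.1449, 0.1206, 1.1019]
```

View pics/t6.png

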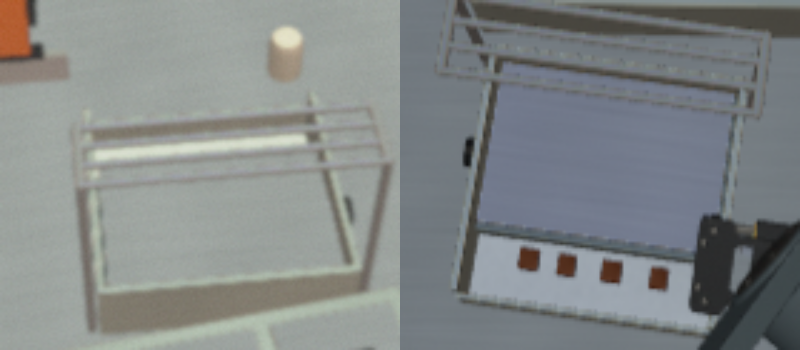

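All four chips lie on the white trough floor, at (528,258), (566,265), (611,271) and (658,278) in the top view, and the plate is clean. Next the scraper goes back to its caddy.

Call:
send_rows --pt "0 -0.03 0.003 0.008 0.006 0.06" --pt "0 -0.09 0.01 0.02 0.016 0.15" --pt "0.001 -0.16 0.018 0.032 0.027 0.245" --pt "0.001 -0.24 0.025 0.045 0.037 0.34" --pt "0.002 -0.33 0.033 0.057 0.048 0.435" --pt "0.002 -0.42 0.04 0.07 0.058 0.53" --pt "0.002 -0.5 0.047 0.082 0.068 0.625" --pt "0.003 -0.57 0.053 0.095 0.079 0.72" --pt "0.003 -0.62 0.058 0.107 0.089 0.815" --pt "0.003 -0.65 0.062 0.12 0.1 0.91" --pt "0.003 -0.665 0.065 0.132 0.11 1.0" --pt "0.003 -0.665 0.065 0.145 0.121 1.1"

```text
out of range: a turn must lie within [-1, 1]
```

Call:
send_rows --pt "0 0 0 0 0 0" --pt "0 0 0 0 0 0" --pt "0 0 0 0 0 0"

```text
time_s: 25.4
position: [0.496, -0.1682, 0.267]
tcp_rot: [[-0.959, 0.117, 0.257], [0.113, 0.993, -0.031], [-0.259, -0.0, -0.966]]
force: [-0.0, -0.3, -2.6]
opening: 0.391
grasp_force: 30.0
```

Run:
```python
from h import *
s=where();print(s['position'],s['qvel'].round(1))
C=ci('wrist',s);p,d=viewer.capture('wrist');cv2.imwrite('pics/w7.png',p[:,:,::-1]);X=cloud(C,d)
sa=cv2.cvtColor(p,cv2.COLOR_RGB2HSV)[...,1]
m=(X[...,2]>.041)&(X[...,2]<.049)&(sa<60)&(abs(X[...,0]-.48)<.1)&(abs(X[...,1]+.335)<.1)
P=X[m];print('caddy',m.sum(),cv2.minAreaRect((P[:,:2]*1000).astype(np.float32)))
# blade points in tool frame
Q=(X.reshape(-1,3)-s['position'])@s['tcp_rot'];k=(Q[:,2]>.03)&(Q[:,2]<.075)&(abs(Q[:,1])<.07)&(abs(Q[:,0])<.03);print('blade',k.sum(),np.percentile(Q[k],[1,50,99],axis=0).round(4))
goal(np.array([.479,-.3335,.25]),down(73.4),s['position'],s['tcp_rot'])
```

```text
t 25.4 edge [-0.105  -0.2044  0.2004] lean 15.0 F [-0.01 -0.32 -2.64] M [ 0.1   0.2  -0.02] J [ -35.   14.  104.    9.   49. -124.]
[ 0.49602739 -0.16824497  0.26696551] [-0.4  0.1 -0.1 -0.  -0.1 -0. ]
caddy 1203 ((479.14324951171875, -333.43017578125), (51.22136688232422, 137.64266967773438), 73.4554672241211)
blade 2237 [[-0.0096 -0.0532  0.0302]
 [ 0.0037 -0.0005  0.0382]
 [ 0.0084  0.0546  0.0668]]
[0.0084, -0.6644, 0.0682, 0.1453, 0.1224, 1.1029]
```

View pics/w7.png

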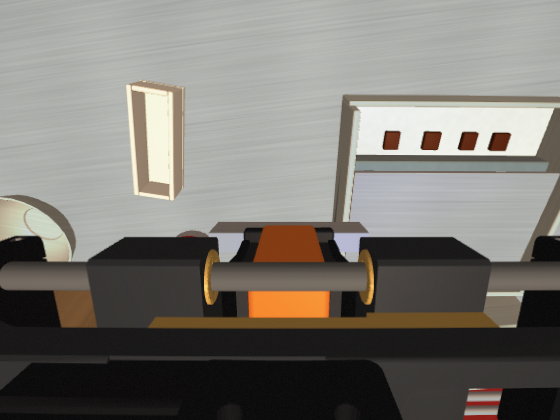

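The refused call moved nothing. The wrist view shows the empty caddy at (130–184, 82–198), the four chips in the trough at (391–499, 141), and the blade square in the grip.

Call:
send_rows --pt "0 -0.03 0.003 0.008 0.006 0.06" --pt "0 -0.09 0.01 0.02 0.016 0.15" --pt "0.001 -0.16 0.018 0.032 0.027 0.245" --pt "0.002 -0.24 0.025 0.045 0.037 0.34" --pt "0.003 -0.33 0.033 0.057 0.048 0.435" --pt "0.004 -0.42 0.04 0.07 0.058 0.53" --pt "0.005 -0.5 0.047 0.082 0.068 0.625" --pt "0.006 -0.57 0.053 0.095 0.079 0.72" --pt "0.007 -0.62 0.058 0.107 0.089 0.815" --pt "0.008 -0.65 0.062 0.12 0.1 0.91" --pt "0.008 -0.664 0.068 0.132 0.11 1.0" --pt "0.008 -0.664 0.068 0.132 0.11 1.0"

```text
time_s: 26.65
position: [0.4795, -0.3352, 0.2497]
tcp_rot: [[0.13, 0.991, 0.018], [0.991, -0.13, -0.024], [-0.021, 0.021, -1.0]]
force: [-0.1, 0.4, -2.4]
opening: 0.387
grasp_force: 30.0
```

Call:
send_rows --pt "0 0 0 0 0 0" --pt "0 0 0 0 0 0"

```text
time_s: 26.85
position: [0.4787, -0.3335, 0.25]
tcp_rot: [[0.127, 0.992, 0.018], [0.992, -0.126, -0.023], [-0.021, 0.02, -1.0]]
force: [-0.5, 0.1, -2.4]
opening: 0.389
grasp_force: 30.0
```

Run:
```python
from h import *
s=where();print(s['position'],s['qvel'].round(1))
C=ci('wrist',s);p,d=viewer.capture('wrist');X=cloud(C,d)
Q=(X.reshape(-1,3)-s['position'])@s['tcp_rot']
for a in (.04,.045,.05,.055,.06):
    k=(abs(Q[:,2]-a)<.0025)&(abs(Q[:,1])<.06)&(abs(Q[:,0])<.03);print(a,k.sum(),np.median(Q[k,0]) if k.sum() else 0)
goal(np.array([.479,-.3335,.13]),down(73.4),s['position'],s['tcp_rot'])
```

```text
t 26.85 edge [-0.1118 -0.3649  0.1829] lean 1.7 F [-0.47  0.08 -2.35] M [-0.   -0.05  0.02] J [-46.  25.  88.  -0.  66. -38.]
[ 0.47868644 -0.33349796  0.25000029] [ 0.2 -0.2 -0.1 -0.  -0.   0.6]
0.04 630 0.00023612274765271482
0.045 130 0.00393921666018876
0.05 155 0.0038888811972321697
0.055 181 0.003876062335413126
0.06 250 0.003744643794985185
[0.0101, -0.0086, 0.4798, 0.014, 0.012, 0.1036]
```

Call:
send_rows --pt "0.004 -0.002 0.06 0.005 0.004 0.05" --pt "0.01 -0.006 0.18 0.014 0.012 0.1036" --pt "0.016 -0.008 0.32 0.014 0.012 0.1036" --pt "0.016 -0.008 0.43 0.014 0.012 0.1036" --pt "0.016 -0.008 0.48 0.014 0.012 0.1036" --pt "0.016 -0.008 0.48 0.014 0.012 0.1036" --pt "0.016 -0.008 0.48 0.014 0.012 0.1036" --pt "0.016 -0.008 0.48 0.014 0.012 0.1036"

```text
time_s: 27.7
position: [0.4805, -0.3336, 0.1317]
tcp_rot: [[0.288, 0.958, 0.003], [0.958, -0.288, -0.003], [-0.002, 0.003, -1.0]]
force: [0.6, -1.1, -2.5]
opening: 0.388
grasp_force: 30.0
```

Run:
```python
from h import *
s=where();print(s['position'],s['qvel'].round(1))
goal(np.array([.4795,-.332,.0745]),down(73.4),s['position'],s['tcp_rot'])
```

```text
t 27.7 edge [-0.11   -0.3637  0.0647] lean 0.2 F [ 0.58 -1.09 -2.48] M [-0.02 -0.12 -0.08] J [-46.  34.  93.  -0.  53. -29.]
[ 0.48050094 -0.33364047  0.13173101] [-0.  -0.2  0.1  0.  -0.   0. ]
[0.0056, -0.0065, 0.2289, 0.0022, 0.0013, -0.0013]
```

Call:
send_rows --pt "0.005 -0.006 0.03 0.002 0.001 0" --pt "0.005 -0.006 0.08 0.002 0.001 0" --pt "0.005 -0.006 0.13 0.002 0.001 0" --pt "0.005 -0.006 0.17 0.002 0.001 0" --pt "0.005 -0.006 0.2 0.002 0.001 0" --pt "0.005 -0.006 0.22 0.002 0.001 0" --pt "0.005 -0.006 0.228 0.002 0.001 0" --pt "0.005 -0.006 0.228 0.002 0.001 0" --pt "0.005 -0.006 0.228 0.002 0.001 0"

```text
time_s: 28.6
position: [0.4787, -0.3314, 0.0732]
tcp_rot: [[0.288, 0.958, -0.002], [0.958, -0.288, 0.001], [0.001, -0.002, -1.0]]
force: [-0.5, -0.3, -2.9]
opening: 0.392
grasp_force: 30.0
```

Still free; feel for the floor.

Call:
send_rows --pt "0 0 0.002 0 0 0" --pt "0 0 0.004 0 0 0" --pt "0 0 0.004 0 0 0"

```text
time_s: 28.9
position: [0.4786, -0.3314, 0.0725]
tcp_rot: [[0.288, 0.958, -0.002], [0.958, -0.288, 0.001], [0.001, -0.002, -1.0]]
force: [-0.5, -0.3, 1.3]
opening: 0.39
grasp_force: 30.0
```

Call:
send_rows --pt "0 0 0.002 0 0 0" --pt "0 0 0.004 0 0 0" --pt "0 0 0.004 0 0 0"

```text
time_s: 29.2
position: [0.4786, -0.3314, 0.0725]
tcp_rot: [[0.288, 0.958, -0.002], [0.958, -0.288, 0.001], [0.001, -0.002, -1.0]]
force: [-2.6, 2.8, 7.6]
opening: 0.392
grasp_force: 30.0
```

Call:
send_rows --pt "0 0 -0.005 0 0 0" --pt "0 0 -0.005 0 0 0"

```text
time_s: 29.4
position: [0.4785, -0.3313, 0.0726]
tcp_rot: [[0.288, 0.958, -0.002], [0.958, -0.288, 0.002], [0.001, -0.002, -1.0]]
force: [-0.4, 0.5, 2.9]
opening: 0.39
grasp_force: 30.0
```

Call:
send_rows --pt "0 0 0 0 0 0" --pt "0 0 0 0 0 0" --pt "0 0 0 0 0 0" --pt "0 0 0 0 0 0" --pt "0 0 0 0 0 0" --pt "0 0 0 0 0 0" --pt "0 0 0 0 0 0" --pt "0 0 0 0 0 0" --grip 1

```text
time_s: 30.2
position: [0.4784, -0.3311, 0.0722]
tcp_rot: [[0.288, 0.958, -0.002], [0.958, -0.288, 0.002], [0.001, -0.003, -1.0]]
force: [-0.3, -0.2, 0.6]
opening: 0.972
grasp_force: 0.0
```

Call:
send_rows --pt "0 0 -0.05 0 0 0" --pt "0 0 -0.15 0 0 0" --pt "0 0 -0.3 0 0 0" --pt "0 0 -0.45 0 0 0" --pt "0 0 -0.6 0 0 0" --pt "0 0 -0.7 0 0 0" --pt "0 0 -0.7 0 0 0" --pt "0 0 -0.7 0 0 0" --pt "0 0 -0.7 0 0 0"

```text
time_s: 31.1
position: [0.478, -0.3307, 0.2462]
tcp_rot: [[0.288, 0.958, -0.004], [0.958, -0.288, 0.004], [0.003, -0.005, -1.0]]
force: [-0.1, 0.8, 0.3]
opening: 0.998
grasp_force: 0.0
```

Run:
```python
from h import *
s=where();print(s['position'],s['opening'])
p,_=viewer.capture('wrist');q,_=viewer.capture('scene')
cv2.imwrite('pics/f.png',np.hstack([cv2.resize(p[:,:,::-1],(400,300)),cv2.resize(q[140:350,130:410,::-1],(400,300))]))
```

```text
t 31.1 edge [-0.1134 -0.3607  0.1792] lean 0.3 F [-0.09  0.79  0.28] M [ 0.03 -0.08 -0.02] J [-46.  25.  87.  -0.  68. -29.]
[ 0.47801688 -0.33067567  0.24620337] 0.9980869052981275
```

View pics/f.png

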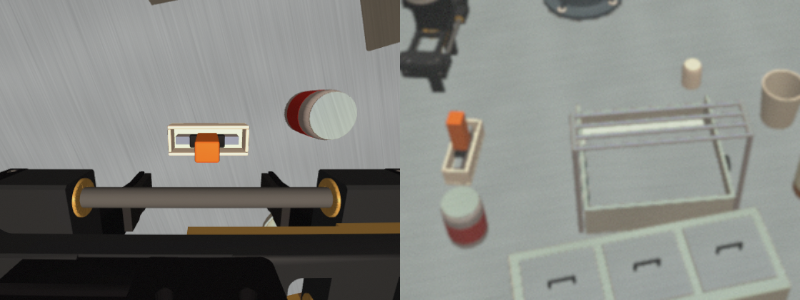

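The scraper stands upright in its caddy (wrist view, handle at (207,149)), the gripper is open and clear above it, and the bystanders are where they were.

```bash
python3 -c "
from rig import ticket
print(ticket.hand_in())"
```

```text
the job is handed in; nothing more can be done
None
```

The job is handed in: all four chips are in the crumb trough, left half first and then right, with about 3 to 9.5 N measured under the rack, and the scraper is standing back in its caddy, released, after about 31 s.

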